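Clamp the armrest blank with the cam-lever hold-down

ROBOT

A 7-joint arm with a two-finger parallel gripper is mounted at the origin on the work surface. World frame = base frame: x ahead of the robot, y to its left, z up, the work surface at z = 0. Lengths are in m, angles in degrees, forces in N, time in s.
With the tool pointing down it reaches from about 0.425 to 0.875 m from the base axis. Payload 4.7 kg.
Tool frame: the origin (TCP) lies midway between the tips of the shut fingers; the grasp point (between the pads) lies 19 mm behind it (env.grip_depth is the distance from the TCP to the grasp point, in m); z points along the fingers, y is the line along which they close (so a half turn about z gives the same grasp; the last joint's range is limited). The gripper opens to 87 mm and grips with 3 to 60 N. Pads are 19 mm wide; open, the fingers measure 117 mm over their backs; the gripper's body (75 mm by 190 mm) begins 51 mm behind the grasp point.
Start: joints at [0.808, 18.392, -4.016, 83.108, 1.295, 78.541, -3.26], TCP at [0.65, -0, 0.223] pointing down, gripper open.
Joint ranges: [-163.93, 163.93], [-17.29, 119.83], [-79.2, 71.16], [3.27, 140.29], [-89.18, 269.18], [5.43, 117.66], [-154.24, 154.24]. Speed limits (degrees/s): [147.25, 147.25, 180, 180, 180, 180, 180].

INTERFACE

Orientations are given as [roll, pitch, yaw] about the fixed x, y, z axes, in that order (R = Rz(yaw) Ry(pitch) Rx(roll)).
In Python, from cell import get_obs, optics, env, nets gives the robot as it stands.
- The arm moves only by the shell command python3 -m creep 'ROWS' [FORCE]. ROWS is JSON, a list of rows, each an object of numbers: "wx", "wy", "wz": the turn, a rotation vector about the tool's x, y, z in degrees; "tx", "ty", "tz": the shift along the tool's x, y, z in mm; "gripper": the opening, from -1 (shut) to 1 (fully open). A call has 1 to 5 rows; each row is the pose to reach, as a shift and turn from the pose commanded when the call began, along the tool's axes at that moment; what a row does not reach only later rows make up. A row lasts 1/12 s, in which the tool goes at most 41.7 mm and 7.16 degrees, less where a joint would pass 70% of its speed; a pose out of reach is approached as far as the arm can. A call with a gripper value outside its range is refused whole. The fingers move at their own pace and stop on an object; FORCE is the grip in N (left out, the last holds). Time passes only in rows, so rows that repeat a pose let the fingers close. It gives the time, the measured TCP pose, the force, the opening and the grip force at its end, in the units of the state.
- get_obs(): the state, without advancing time (a new reading comes with each control period).
- optics.read_camera(name): name is "scene" or "side" or "wrist"; returns (picture, depth): 420x560x3 uint8, red, green, blue; 420x560 float32, m along the optical axis (not along the pixel's ray), 0 where there is no reading.
- optics.camera_info(name): a dict with "fovy" (degrees; the focal length in pixels is half the picture's height over the tangent of half this angle, whatever the lens; pixels are square), "cx", "cy" (the principal point, pixels), "R" (3x3) and "t" (3): a world point X has camera coordinates R X + t; the wrist camera has in their place "tool_from_camera" (4x4, takes a point from camera to tool coordinates, whose origin is the TCP and whose axes are the flange's). Camera axes: x right, y down, z forward; pixel columns grow to the right and rows downward; lengths in m; the calibration is good to about 2 mm. A picture is of the moment at which its call begins: read the wrist's pose just before it. camera_info takes no time and is no camera call.
- env.sign_off(): hands the job in; it is judged then, once.
Trained networks look in the newest picture that a camera, given by its name, has taken for a name from the list of things; names that differ only in an ending like _2 or _b are one class to them, and where a whole thing is asked for, a point or a joint stands for the part that bears it (a point fixed in the world has none). Each returns a list of dicts, best first, with "confidence" (0 to 1); they miss things now and then, are a little off and sometimes report something else, mostly with a low value. They report only what shows in the picture. A call takes as long as a camera call. They do not tell look-alikes from the thing itself.
- nets.look_for(query, camera): "point" ([x, y, z] in m, in world coordinates, good to about 4 mm: the middle of the surface that is visible of it).
- nets.place_of(query, camera): "point" ([x, y, z] in m, in world coordinates, good to about 4 mm: a listed point, or the origin of a listed thing).
The state is a dict: "time_s": time; "qpos": joint angles; "joint_velocities": joint speeds; "effort": joint torques, N m; "tool_pos": TCP position; "tool_rot": TCP orientation; "force": force on the tool from outside, world axes, zero at the start; "wrist_torque": the same for the moment, N m; "grip_width": finger opening in m; "grasp_force": force on a finger pad.
Only numpy, scipy, OpenCV 4.12 (cv2) and the standard library are available. Lean on these libraries where they do the work, as an engineer would, in place of code of your own. Each camera call takes 0.05 s, during which the arm holds its last target. There are 200 camera calls.

TASK

Clamp the armrest blank down on the drilling board with its hold-down clamp: with the clamp's lever still standing open, use it to wind the nut clockwise (seen from above) down the stud until it sits snug on the clamp arm, hand-tight and no more, so the ash is not dented. Then fold the lever down fully level so that the cam locks the clamp, and let go; leave the blank lying where it is against the fence and do not disturb the jar, the plane and the mallet.

Things in the scene. Friction and masses are not known exactly. Their poses are not given: they have to be found in the camera images.
- pivot (a point): cross pin on which the clamp's lever folds, in the cam-lever nut, on the axis of the upright stud; it goes down with the nut. It lies 16 mm above the underside of the nut's round black washer (30 mm across) while the lever is open; the washer starts 3 to 7 mm above the clamp arm. Nothing within 120 mm stands taller than the pivot except the lever
- lever_tip (a point): round end of the dark cast lever, on its centre line 92 mm from the pivot (the lever ends at 101 mm). The handle is straight, 15 mm wide (19 at the end, 30 at the fork), 8 mm thick; it starts open, rising outwards at 55 degrees above level, heading any way round the stud. It turns together with the nut
- lever (a joint): fold angle of the lever, rad: 0 open (55 degrees above level), 0.96 fully closed (level, straight out from the pivot). Folding takes about 0.4 Nm (some 5 N pressed down near the end) and the cam pushes the washer 2.5 mm further down; friction holds the lever wherever it is left
- clamp_nut: fixed threaded stud with the nut, washer and lever it carries; origin on its axis where the pivot started, z up. One clockwise turn lowers the nut 4 mm (right-hand thread). Free, the thread drags 0.04 Nm; once the washer bears on the clamp arm the clamp gives about 0.15 mm per N and the nut resists about 0.2 Nm at 10 N of clamp force; it stays where it is left
- holddown: loose aluminium clamp arm (140 g): level slotted bar 147 mm long, 30 wide, 12 thick, round the stud. Origin on the stud's axis at the drilling board's surface, x along the bar to the toe. Heel stands on the board 73 mm behind the stud, toe rests on the armrest blank 50 mm beyond it; the bar's top, on which the washer bears, is 48 mm above the origin
- armrest_mid (a point): centre (half-way up) of the loose ash armrest blank (260 g), 45 x 300 x 28 mm with a 74 mm wide round paddle at its +y end, lying flat on the drilling board against the fence; y along its length
- armrest: the same armrest blank; origin at the centre of its underside
- jig: fixed grey-faced plywood drilling board 300 x 440 x 18 mm on the bench; origin at the centre of its underside, y along the beech fence (far, +x side, top 54 mm above the bench), with an aluminium T-track along y at x = 20 mm in which the clamp's stud stands
- jar_mid (a point): centre of a closed glass jar, 80 mm across, 95 mm high, beside the board; a bystander
- plane_mid (a point): 25 mm above the sole of a small block plane, 160 x 46 x 55 mm, beside the board; a bystander
- mallet_mid (a point): centre of the head (62 x 120 x 70 mm) of a wooden mallet lying beside the board, 280 mm long in all; a bystander
Mind the look-alikes: they are no part of the job. There is more than one size of the holddown; the one meant has the size given above.

How it is judged (in metres and radians):
On the way:
1. the lever is still open (within 0.3 rad) and the nut is screwed snug on the clamp arm: it presses on it with more than 6 N (value of joint lever below 0.3 rad and contact force between clamp_nut and holddown above 6 N), for 0.2 s.
At the end, for the whole second after the job is handed in: The lever is folded down within 0.1 rad of level, the clamp arm's toe presses on the armrest blank with more than 14 N, the blank lies at rest within 10 mm of where it began and the clamp arm within 15 mm (value of joint lever above 0.86 rad and contact force between holddown and armrest above 14 N and distance of armrest from where it was at the start of the episode below 0.01 m and distance of holddown from where it was at the start of the episode below 0.015 m and linear speed of armrest below 0.01 m/s); the robot touches nothing.
It fails at once if the toe presses on the blank with more than 60 N and dents the ash (contact force between holddown and armrest above 60 N).
It fails at once if a bystander is moved by more than 25 mm (distance of any of jar_mid, plane_mid, mallet_mid from where it was at the start of the episode above 0.025 m).
It fails at once if the blank is knocked out of place by more than 20 mm (distance of armrest from where it was at the start of the episode above 0.02 m).
It also fails if it takes over 67 s, if anything falls off the work surface, if the arm or the gripper's body presses on something with over 40 N, if the wrist force passes 120 N, or if a joint passes its speed limit or range.

## Working session

There is one attempt and no reset: what is moved stays moved. The work goes in short steps, Python scripts to look and compute and a shell command to move; the robot and the scene stay as the last step left them, time stands still between calls to the robot, and variables do not carry over. Pictures are saved under pics/ and viewed, at most 10 in all, crops included, and the job is handed in when it is done.

```bash
mkdir -p pics; ls; python3 - <<'E'
from cell import get_obs, optics, env, nets
import cv2,numpy as np
o=get_obs();print(o['time_s'],o['tool_pos'],o['tool_rot'],o['grip_width'],o['force'])
ims=[]
for c in("scene","side"):
    p,d=optics.read_camera(c);cv2.imwrite(f"pics/{c}0.png",p[:,:,::-1])
    for q in("pivot","lever_tip","holddown","armrest_mid","jig","jar_mid","plane_mid","mallet_mid"):
        print(c,q,[(np.round(r["point"],3).tolist(),round(r["confidence"],2)) for r in nets.place_of(q,c)[:3]])
print(get_obs()['time_s'])
E
```

```text
pics
0.0 [ 6.49451426e-01 -6.97561684e-05  2.21478564e-01] [-1.79892403e+02  6.99459911e-03  9.00012060e+01] 0.08708365309373663 [ 0.98252625 -0.00777131 -0.54464244]
scene pivot [([0.524, 0.024, 0.087], 0.57)]
scene lever_tip [([0.497, 0.071, 0.159], 0.64)]
scene holddown [([0.235, 0.355, 0.02], 0.77), ([0.527, 0.032, 0.026], 0.72)]
scene armrest_mid [([0.589, 0.013, 0.032], 0.88)]
scene jig [([0.506, 0.025, -0.003], 0.57)]
scene jar_mid [([0.716, 0.278, 0.045], 0.8)]
scene plane_mid [([0.48, -0.277, 0.021], 0.61)]
scene mallet_mid [([0.522, 0.347, 0.037], 0.92)]
side pivot [([0.525, 0.029, 0.085], 0.49)]
side lever_tip [([0.493, 0.07, 0.159], 0.45), ([0.588, 0.014, 0.032], 0.16)]
side holddown [([0.527, 0.027, 0.014], 0.94), ([0.834, 0.007, 0.017], 0.67), ([0.524, 0.349, 0.031], 0.58)]
side armrest_mid [([0.587, 0.015, 0.033], 0.61)]
side jig [([0.506, 0.027, 0.001], 0.78), ([0.525, 0.029, 0.085], 0.71)]
side jar_mid [([0.72, 0.274, 0.047], 0.76)]
side plane_mid [([0.481, -0.28, 0.027], 0.66)]
side mallet_mid [([0.527, 0.348, 0.029], 0.67)]
0.9
```

View pics/scene0.png

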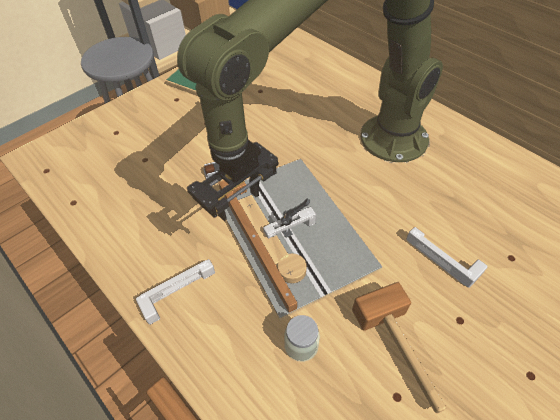

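View pics/side0.png

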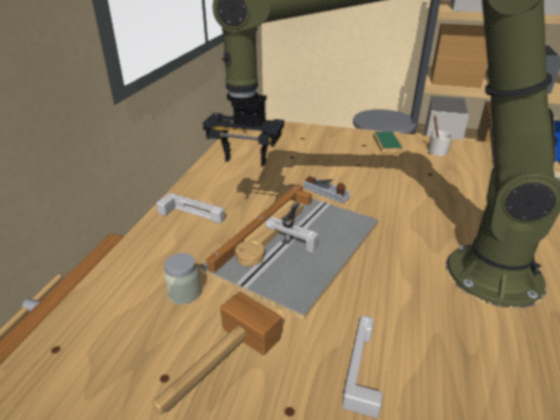

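The scene view shows the clamp on the board, with its bar at about (290,222) and the lever standing up to about (305,205). The two look-alike bars lie off the board. The networks give the pivot at about (0.525, 0.027, 0.086). The tip offset is 53 mm horizontally and 74 mm up, as expected, so the lever heads about 124°. I'll shut the fingers into a peg and push the lever round in circles, so the peg goes to the lever's counter-clockwise side first, held high.

```bash
python3 -m creep '[{"tx":5,"ty":-30,"gripper":-1},{"tx":10,"ty":-65,"gripper":-1},{"tx":16,"ty":-100,"gripper":-1},{"tx":22,"ty":-135,"gripper":-1},{"tx":27,"ty":-165,"gripper":-1}]' 20; python3 -m creep '[{"gripper":-1},{"gripper":-1},{"gripper":-1},{"gripper":-1}]'
python3 - <<'E'
from cell import get_obs, optics, env, nets
import cv2,numpy as np
o=get_obs();print(o['time_s'],o['tool_pos'],o['tool_rot'],o['grip_width'],o['force'],o['wrist_torque'])
for c in("wrist","side","scene"):
    p,d=optics.read_camera(c);cv2.imwrite(f"pics/{c}1.png",p[:,:,::-1])
    for q in("pivot","lever_tip","holddown"):
        print(c,q,[(np.round(r["point"],3).tolist(),round(r["confidence"],2)) for r in nets.place_of(q,c)[:2]])
E
```

```text
0.9 [ 6.50025553e-01 -3.02922934e-05  2.22597150e-01] [1.79995329e+02 2.60040063e-03 9.00022016e+01] 0.08707355625347729 [-0.8364759  -0.45277939  0.37203081] [-0.03634877  0.0310868  -0.04306562]
wrist pivot [([0.53, 0.03, 0.09], 0.73), ([0.505, 0.029, -0.0], 0.69)]
wrist lever_tip []
wrist holddown [([0.526, 0.031, 0.017], 0.65)]
side pivot [([0.524, 0.029, 0.087], 0.59)]
side lever_tip []
side holddown [([0.531, 0.028, 0.016], 0.95), ([0.836, 0.008, 0.018], 0.67)]
scene pivot [([0.525, 0.031, 0.02], 0.62), ([0.526, 0.029, 0.085], 0.54)]
scene lever_tip []
scene holddown [([0.239, 0.355, 0.018], 0.89), ([0.838, 0.006, 0.021], 0.88)]validation failed for argument at $[0]...
validation failed for argument at $[0]...
```

View pics/wrist1.png

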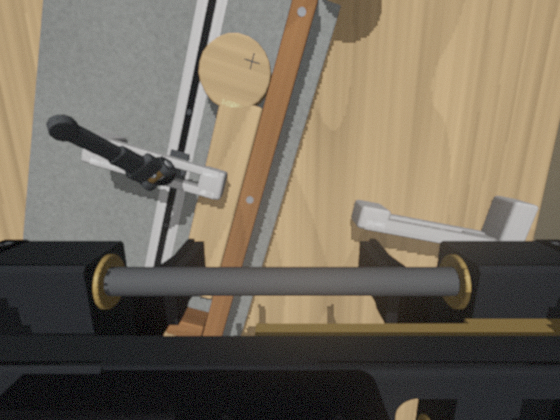

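The move was refused, probably because rows need all seven keys. The wrist view shows the pivot at (155,172) and the lever running up-left to its tip at (63,127), which is -x,+y as estimated. I'll send it again with full rows.

```bash
python3 -m creep '[{"wx":0,"wy":0,"wz":0,"tx":5,"ty":-30,"tz":0,"gripper":-1},{"wx":0,"wy":0,"wz":0,"tx":10,"ty":-65,"tz":0,"gripper":-1},{"wx":0,"wy":0,"wz":0,"tx":16,"ty":-100,"tz":0,"gripper":-1},{"wx":0,"wy":0,"wz":0,"tx":22,"ty":-135,"tz":0,"gripper":-1},{"wx":0,"wy":0,"wz":0,"tx":25,"ty":-164,"tz":0,"gripper":-1}]' 20
```

```text
time_s: 1.92
tool_pos: [0.4837, 0.0258, 0.2225]
tool_rot: [-180.0, -0.0, 90.1]
force: [-0.1, -0.8, -0.1]
grip_width: 0.0613
grasp_force: 0.0
```

```bash
for i in 1 2 3; do python3 -m creep '[{"wx":0,"wy":0,"wz":0,"tx":0,"ty":0,"tz":0,"gripper":-1},{"wx":0,"wy":0,"wz":0,"tx":0,"ty":0,"tz":0,"gripper":-1},{"wx":0,"wy":0,"wz":0,"tx":0,"ty":0,"tz":0,"gripper":-1},{"wx":0,"wy":0,"wz":0,"tx":0,"ty":0,"tz":0,"gripper":-1},{"wx":0,"wy":0,"wz":0,"tx":0,"ty":0,"tz":0,"gripper":-1}]' | grep -E 'pos|width|force'; done
python3 - <<'E'
from cell import get_obs, optics, env, nets
import cv2,numpy as np
for c in("wrist","side","scene"):
    p,d=optics.read_camera(c);cv2.imwrite(f"pics/{c}2.png",p[:,:,::-1])
    for q in("pivot","lever_tip","holddown"):
        print(c,q,[(np.round(r["point"],3).tolist(),round(r["confidence"],2)) for r in nets.place_of(q,c)[:2]])
E
```

```text
tool_pos: [0.487, 0.0247, 0.2225]
force: [-0.2, 0.6, -0.4]
grip_width: 0.0286
grasp_force: 0.0
tool_pos: [0.4861, 0.025, 0.2225]
force: [-0.2, 0.2, -0.4]
grip_width: 0.0021
grasp_force: 0.0
tool_pos: [0.486, 0.025, 0.2226]
force: [-0.5, 0.6, -0.2]
grip_width: 0.0008
grasp_force: 0.0
wrist pivot [([0.527, 0.029, 0.086], 0.58)]
wrist lever_tip [([0.497, 0.069, 0.164], 0.82)]
wrist holddown [([0.524, 0.03, 0.016], 0.93), ([0.529, 0.026, 0.085], 0.32)]
side pivot [([0.524, 0.026, 0.084], 0.47)]
side lever_tip [([0.492, 0.07, 0.16], 0.64)]
side holddown [([0.832, 0.005, 0.02], 0.9), ([0.529, 0.026, 0.02], 0.58)]
scene pivot [([0.525, 0.026, 0.085], 0.67)]
scene lever_tip [([0.497, 0.068, 0.159], 0.54)]
scene holddown [([0.525, 0.03, 0.02], 0.94), ([0.239, 0.356, 0.021], 0.78)]
```

View pics/wrist2.png

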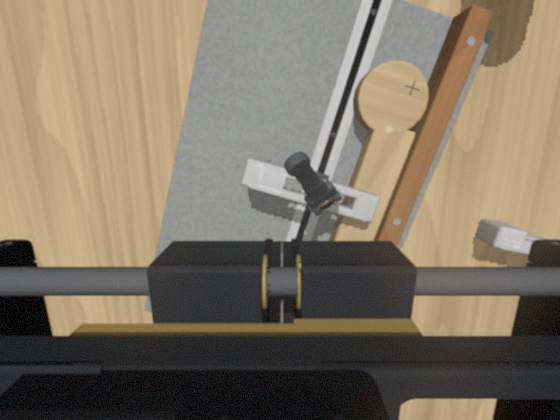

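Pivot estimate is now (0.5255, 0.0275, 0.0855), with the lever at about 125°. The wrist view shows the lever from (318,200) to (296,162), clear of the peg. Next I lower the peg and start the first arc.

```bash
python3 -m creep '[{"wx":0,"wy":0,"wz":0,"tx":0,"ty":0,"tz":30,"gripper":-1},{"wx":0,"wy":0,"wz":0,"tx":0,"ty":0,"tz":60,"gripper":-1},{"wx":0,"wy":0,"wz":0,"tx":0,"ty":0,"tz":90,"gripper":-1},{"wx":0,"wy":0,"wz":0,"tx":0,"ty":0,"tz":101,"gripper":-1},{"wx":0,"wy":0,"wz":0,"tx":0,"ty":0,"tz":101,"gripper":-1}]'
python3 -m creep '[{"wx":0,"wy":0,"wz":0,"tx":21.5,"ty":6.6,"tz":0,"gripper":-1},{"wx":0,"wy":0,"wz":0,"tx":29,"ty":12,"tz":0,"gripper":-1},{"wx":0,"wy":0,"wz":0,"tx":35.4,"ty":20.5,"tz":0,"gripper":-1},{"wx":0,"wy":0,"wz":0,"tx":40.5,"ty":39.5,"tz":0,"gripper":-1},{"wx":0,"wy":0,"wz":0,"tx":40.5,"ty":39.5,"tz":0,"gripper":-1}]'
python3 - <<'E'
from cell import get_obs, optics, env, nets
import cv2,numpy as np
o=get_obs();print(o['force'],o['wrist_torque'])
for c in("wrist","side","scene"):
    p,d=optics.read_camera(c);cv2.imwrite(f"pics/{c}3.png",p[:,:,::-1])
    for q in("pivot","lever_tip"):
        print(c,q,[(np.round(r["point"],3).tolist(),round(r["confidence"],2)) for r in nets.place_of(q,c)[:2]])
E
```

```text
time_s: 4.18
tool_pos: [0.4836, 0.0248, 0.1188]
tool_rot: [-179.7, 0.0, 90.0]
force: [-0.1, -1.0, 0.2]
grip_width: 0.0004
grasp_force: 0.0
time_s: 4.6
tool_pos: [0.5285, 0.0669, 0.1228]
tool_rot: [179.8, -0.1, 90.1]
force: [0.5, 0.6, -0.0]
grip_width: 0.0005
grasp_force: 0.2
[ 0.49546625  0.6077903  -0.01945253] [0.20861995 0.03158057 0.01816409]
wrist pivot []
wrist lever_tip []
side pivot [([0.526, 0.031, 0.087], 0.73), ([0.484, -0.276, 0.025], 0.64)]
side lever_tip [([0.529, 0.026, 0.083], 0.71), ([0.557, 0.071, 0.162], 0.53)]
scene pivot [([0.527, 0.028, 0.082], 0.62)]
scene lever_tip []
```

View pics/wrist3.png

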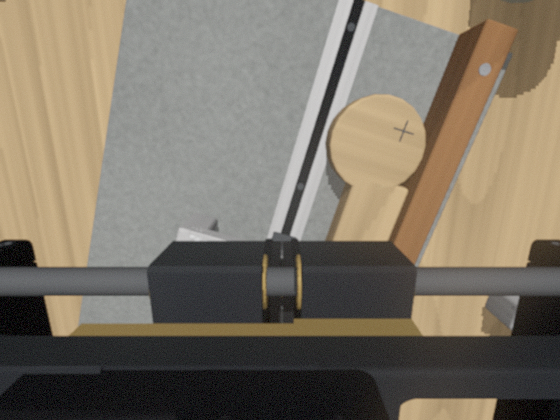

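The side view's tip at (0.557, 0.071) puts the lever heading at about 54°, so it follows the peg. Even with 300° more, the total descent is about 4.1 mm, which can't over-tighten.

```bash
python3 -m creep '[{"wx":0,"wy":0,"wz":0,"tx":-5.1,"ty":19,"tz":0,"gripper":-1},{"wx":0,"wy":0,"wz":0,"tx":-19,"ty":32.9,"tz":0,"gripper":-1},{"wx":0,"wy":0,"wz":0,"tx":-38,"ty":38,"tz":0,"gripper":-1},{"wx":0,"wy":0,"wz":0,"tx":-57,"ty":32.9,"tz":0,"gripper":-1},{"wx":0,"wy":0,"wz":0,"tx":-70.9,"ty":19,"tz":0,"gripper":-1}]'
python3 -m creep '[{"wx":0,"wy":0,"wz":0,"tx":-5.1,"ty":-19,"tz":0,"gripper":-1},{"wx":0,"wy":0,"wz":0,"tx":0,"ty":-38,"tz":0,"gripper":-1},{"wx":0,"wy":0,"wz":0,"tx":13.9,"ty":-51.9,"tz":0,"gripper":-1},{"wx":0,"wy":0,"wz":0,"tx":32.9,"ty":-57,"tz":0,"gripper":-1},{"wx":0,"wy":0,"wz":0,"tx":51.9,"ty":-51.9,"tz":0,"gripper":-1}]'
python3 - <<'E'
from cell import get_obs, optics, env, nets
import numpy as np
for c in("side","scene"):
    p,d=optics.read_camera(c)
    for q in("pivot","lever_tip"):
        print(c,q,[(np.round(r["point"],3).tolist(),round(r["confidence"],2)) for r in nets.place_of(q,c)[:2]])
o=get_obs();print(o['tool_pos'],o['force'],o['wrist_torque'])
E
```

```text
time_s: 5.47
tool_pos: [0.5463, -0.0057, 0.1218]
tool_rot: [179.8, -0.1, 90.0]
force: [0.6, 3.5, 1.1]
grip_width: 0.0006
grasp_force: 1.2
time_s: 5.88
tool_pos: [0.4907, 0.0445, 0.1217]
tool_rot: [-180.0, 0.2, 89.9]
force: [-0.6, -3.1, 0.2]
grip_width: 0.0002
grasp_force: 1.4
side pivot []
side lever_tip [([0.529, 0.026, 0.079], 0.71), ([0.494, 0.069, 0.158], 0.58)]
scene pivot [([0.528, 0.028, 0.083], 0.62)]
scene lever_tip [([0.504, 0.072, 0.157], 0.59)]
[0.49270251 0.04536952 0.12152381] [ 0.14028528 -0.13946575  1.35374597] [-0.01106765  0.01509195  0.01119523]
```

```bash
python3 -m creep '[{"wx":0,"wy":0,"wz":0,"tx":10.1,"ty":8.5,"tz":0,"gripper":-1},{"wx":0,"wy":0,"wz":0,"tx":16.7,"ty":19.9,"tz":0,"gripper":-1},{"wx":0,"wy":0,"wz":0,"tx":19,"ty":32.9,"tz":0,"gripper":-1}]' | grep -E 'pos|^force'
python3 -m creep '[{"wx":0,"wy":0,"wz":0,"tx":-2.3,"ty":13,"tz":0,"gripper":-1},{"wx":0,"wy":0,"wz":0,"tx":-5.1,"ty":19,"tz":0,"gripper":-1}]'| grep -E 'pos|^force'
python3 -m creep '[{"wx":0,"wy":0,"wz":0,"tx":0,"ty":0,"tz":0,"gripper":-1},{"wx":0,"wy":0,"wz":0,"tx":0,"ty":0,"tz":0,"gripper":-1}]'| grep -E 'pos|^force'
```

```text
tool_pos: [0.5238, 0.0654, 0.1207]
force: [-6.4, -1.4, 0.9]
tool_pos: [0.5443, 0.0615, 0.1205]
force: [-4.0, 1.4, -0.6]
tool_pos: [0.545, 0.0604, 0.1212]
force: [-0.6, 0.4, -1.1]
```

```bash
python3 -m creep '[{"wx":0,"wy":0,"wz":0,"tx":-3.8,"ty":5.4,"tz":0,"gripper":-1},{"wx":0,"wy":0,"wz":0,"tx":-8.5,"ty":10.1,"tz":0,"gripper":-1}]' | grep -E 'pos|^force'
python3 -m creep '[{"wx":0,"wy":0,"wz":0,"tx":-5.4,"ty":3.8,"tz":0,"gripper":-1}]'| grep -E 'pos|^force'
python3 -m creep '[{"wx":0,"wy":0,"wz":0,"tx":-6,"ty":2.8,"tz":0,"gripper":-1}]' | grep -E 'pos|^force'
python3 -m creep '[{"wx":0,"wy":0,"wz":0,"tx":-6.4,"ty":1.7,"tz":0,"gripper":-1}]' | grep -E 'pos|^force'
python3 -m creep '[{"wx":0,"wy":0,"wz":0,"tx":-6.6,"ty":0.6,"tz":0,"gripper":-1}]' | grep -E 'pos|^force'
python3 - <<'E'
from cell import get_obs, optics, env, nets
import numpy as np
for c in("side","scene"):
    p,d=optics.read_camera(c)
    for q in("pivot","lever_tip","holddown"):
        print(c,q,[(np.round(r["point"],3).tolist(),round(r["confidence"],2)) for r in nets.place_of(q,c)[:2]])
o=get_obs();print(o['tool_pos'],o['force'],o['wrist_torque'])
E
```

```text
tool_pos: [0.554, 0.0528, 0.1215]
force: [-3.6, 2.2, -0.5]
tool_pos: [0.5581, 0.0474, 0.1216]
force: [-4.1, 5.2, -0.0]
tool_pos: [0.561, 0.0419, 0.1216]
force: [-3.5, 5.5, -0.1]
tool_pos: [0.5633, 0.0357, 0.1217]
force: [0.4, 0.7, 0.2]
tool_pos: [0.5646, 0.0289, 0.1221]
force: [-1.2, 5.8, 0.3]
side pivot [([0.523, 0.026, 0.078], 0.63)]
side lever_tip [([0.588, 0.017, 0.032], 0.6), ([0.57, -0.0, 0.153], 0.47)]
side holddown [([0.834, 0.009, 0.019], 0.89), ([0.527, 0.028, 0.02], 0.76)]
scene pivot [([0.526, 0.03, 0.082], 0.58)]
scene lever_tip []
scene holddown [([0.837, 0.005, 0.019], 0.89), ([0.236, 0.357, 0.019], 0.66)]
[0.56442722 0.02690126 0.12207641] [1.73174243 0.721735   0.87585657] [ 0.21177504 -0.37191943  0.05183051]
```

Measured torque about the stud is now about 0.24 Nm, so the clamp force is roughly 10 N. The descent, about 5.7 mm, agrees with that. I'll add about 40° more (0.45 mm, 3 N) slowly for margin on the 14 N at the toe.

```bash
python3 -m creep '[{"wx":0,"wy":0,"wz":0,"tx":-5.3,"ty":-0.4,"tz":0,"gripper":-1}]' | grep -E 'pos|^force'
python3 -m creep '[{"wx":0,"wy":0,"wz":0,"tx":-5.2,"ty":-1.1,"tz":0,"gripper":-1}]'| grep -E 'pos|^force'
python3 -m creep '[{"wx":0,"wy":0,"wz":0,"tx":-5,"ty":-1.8,"tz":0,"gripper":-1}]' | grep -E 'pos|^force'
python3 -m creep '[{"wx":0,"wy":0,"wz":0,"tx":-4.6,"ty":-2.5,"tz":0,"gripper":-1}]' | grep -E 'pos|^force'
python3 -m creep '[{"wx":0,"wy":0,"wz":0,"tx":-4.3,"ty":-3.1,"tz":0,"gripper":-1}]' | grep -E 'pos|^force'
python3 - <<'E'
from cell import get_obs, optics, env, nets
import numpy as np
for c in("side","scene"):
    p,d=optics.read_camera(c)
    for q in("pivot","lever_tip"):
        print(c,q,[(np.round(r["point"],3).tolist(),round(r["confidence"],2)) for r in nets.place_of(q,c)[:2]])
o=get_obs();print(o['tool_pos'],o['force'],o['wrist_torque'])
E
```

```text
tool_pos: [0.5638, 0.0239, 0.122]
force: [1.1, 5.6, 1.3]
tool_pos: [0.5622, 0.019, 0.1218]
force: [1.9, 6.6, -0.2]
tool_pos: [0.5606, 0.0138, 0.1218]
force: [1.6, 5.6, 0.5]
tool_pos: [0.5583, 0.0087, 0.1219]
force: [2.7, 4.8, -0.4]
tool_pos: [0.5554, 0.0042, 0.1219]
force: [2.5, 4.3, 0.4]
side pivot [([0.526, 0.028, 0.081], 0.65), ([0.527, 0.349, 0.031], 0.16)]
side lever_tip [([0.542, -0.024, 0.156], 0.57)]
scene pivot [([0.525, 0.028, 0.083], 0.69)]
scene lever_tip [([0.505, 0.022, -0.003], 0.69), ([0.478, -0.273, 0.025], 0.56)]
[0.55464445 0.00274934 0.1216767 ] [1.26205266 0.83750693 0.77446257] [ 0.2898882  -0.17491213 -0.01909101]
```

```bash
python3 -m creep '[{"wx":0,"wy":0,"wz":0,"tx":-4.7,"ty":-4.7,"tz":0,"gripper":-1}]' | grep -E 'pos|^force'
python3 -m creep '[{"wx":0,"wy":0,"wz":0,"tx":-3.8,"ty":-5.4,"tz":0,"gripper":-1}]'| grep -E 'pos|^force'
python3 -m creep '[{"wx":0,"wy":0,"wz":0,"tx":-2.8,"ty":-6,"tz":0,"gripper":-1}]' | grep -E 'pos|^force'
python3 -m creep '[{"wx":0,"wy":0,"wz":0,"tx":-1.7,"ty":-6.4,"tz":0,"gripper":-1}]' | grep -E 'pos|^force'
python3 -m creep '[{"wx":0,"wy":0,"wz":0,"tx":-0.6,"ty":-6.6,"tz":0,"gripper":-1}]' | grep -E 'pos|^force'
python3 - <<'E'
from cell import get_obs, optics, env, nets
import numpy as np,cv2
for c in("side","scene"):
    p,d=optics.read_camera(c)
    if c=="side": cv2.imwrite("pics/side6.png",cv2.resize(p[170:280,210:350,::-1],None,fx=5,fy=5,interpolation=cv2.INTER_CUBIC))
    for q in("pivot","lever_tip","holddown"):
        print(c,q,[(np.round(r["point"],3).tolist(),round(r["confidence"],2)) for r in nets.place_of(q,c)[:2]])
o=get_obs();print(o['tool_pos'],o['force'],o['wrist_torque'])
E
```

```text
tool_pos: [0.551, -0.0001, 0.1218]
force: [2.8, 5.6, 1.6]
tool_pos: [0.5456, -0.0041, 0.1219]
force: [4.7, 3.5, 0.7]
tool_pos: [0.5406, -0.0071, 0.1222]
force: [7.4, 5.8, -1.4]
tool_pos: [0.5346, -0.0096, 0.1225]
force: [8.1, 3.4, 1.2]
tool_pos: [0.5285, -0.0108, 0.1228]
force: [8.6, 1.9, -0.7]
side pivot [([0.525, 0.03, 0.081], 0.88), ([0.505, 0.026, -0.004], 0.38)]
side lever_tip [([0.499, -0.02, 0.155], 0.78)]
side holddown [([0.53, 0.028, 0.017], 0.88), ([0.835, 0.004, 0.018], 0.68)]
scene pivot [([0.524, 0.027, 0.081], 0.67)]
scene lever_tip [([0.499, -0.017, 0.155], 0.51), ([0.521, 0.351, 0.036], 0.29)]
scene holddown [([0.523, 0.032, 0.024], 0.88), ([0.835, 0.005, 0.019], 0.66)]
[ 0.52548348 -0.01141532  0.121502  ] [ 1.74874021 -2.18604772  2.111465  ] [-0.37218801 -0.38714629  0.03393238]
```

View pics/side6.png

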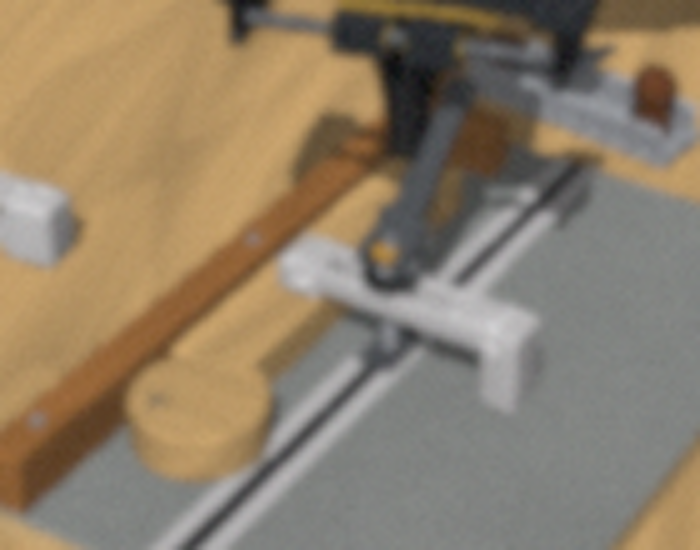

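Torque is now a steady rise to about 0.33 Nm, so roughly 15 N. The picture shows the washer seated on the bar at about (390,275) and the lever still up. I'll nudge about 20° more, back off, raise, and re-measure the lever heading.

```bash
python3 -m creep '[{"wx":0,"wy":0,"wz":0,"tx":0.6,"ty":-6.6,"tz":0,"gripper":-1}]' | grep -E 'pos|^force'
python3 -m creep '[{"wx":0,"wy":0,"wz":0,"tx":1.7,"ty":-6.4,"tz":0,"gripper":-1},{"wx":0,"wy":0,"wz":0,"tx":1.7,"ty":-6.4,"tz":0,"gripper":-1}]' | grep -E 'pos|^force'
python3 -m creep '[{"wx":0,"wy":0,"wz":0,"tx":-8,"ty":12,"tz":0,"gripper":-1},{"wx":0,"wy":0,"wz":0,"tx":-8,"ty":12,"tz":-30,"gripper":-1},{"wx":0,"wy":0,"wz":0,"tx":-8,"ty":12,"tz":-65,"gripper":-1},{"wx":0,"wy":0,"wz":0,"tx":-8,"ty":12,"tz":-70,"gripper":-1},{"wx":0,"wy":0,"wz":0,"tx":-8,"ty":12,"tz":-70,"gripper":-1}]'
python3 - <<'E'
from cell import get_obs, optics, env, nets
import numpy as np,cv2
for c in("side","scene","wrist"):
    p,d=optics.read_camera(c)
    for q in("pivot","lever_tip"):
        print(c,q,[(np.round(r["point"],3).tolist(),round(r["confidence"],2)) for r in nets.place_of(q,c)[:2]])
o=get_obs();print(o['time_s'],o['tool_pos'],o['force'],o['wrist_torque'])
E
```

```text
tool_pos: [0.521, -0.0104, 0.1218]
force: [8.4, 0.1, -0.4]
tool_pos: [0.5125, -0.0082, 0.1217]
force: [1.2, 0.0, 1.1]
time_s: 9.87
tool_pos: [0.5253, -0.0159, 0.1937]
tool_rot: [179.9, -0.0, 90.0]
force: [-0.9, -0.9, -0.4]
grip_width: 0.0001
grasp_force: 0.0
side pivot [([0.527, 0.027, 0.081], 0.86)]
side lever_tip [([0.482, -0.001, 0.155], 0.74)]
scene pivot [([0.526, 0.023, 0.08], 0.88)]
scene lever_tip [([0.484, -0.009, 0.155], 0.57)]
wrist pivot [([0.53, 0.028, 0.082], 0.8)]
wrist lever_tip [([0.484, -0.002, 0.158], 0.96)]
10.3167 [ 0.52402476 -0.01622398  0.19075984] [ 0.56113563  0.12365269 -0.10111905] [ 0.01181112 -0.02160619  0.0096805 ]
```

```bash
python3 -m creep '[{"wx":0,"wy":0,"wz":0,"tx":8,"ty":-18,"tz":0,"gripper":-1},{"wx":0,"wy":0,"wz":0,"tx":15,"ty":-36,"tz":5,"gripper":-1},{"wx":0,"wy":0,"wz":0,"tx":15,"ty":-36,"tz":10,"gripper":-1},{"wx":0,"wy":0,"wz":0,"tx":15,"ty":-36,"tz":10,"gripper":-1}]' | grep -E 'pos|^force'
python3 -m creep '[{"wx":0,"wy":0,"wz":0,"tx":-0.9,"ty":-1.2,"tz":8,"gripper":-1},{"wx":0,"wy":0,"wz":0,"tx":-1.8,"ty":-2.4,"tz":16,"gripper":-1},{"wx":0,"wy":0,"wz":0,"tx":-2.9,"ty":-4.1,"tz":27,"gripper":-1},{"wx":0,"wy":0,"wz":0,"tx":-5.3,"ty":-7.3,"tz":40,"gripper":-1}]'| grep -E 'pos|^force'
python3 - <<'E'
from cell import get_obs, optics, env, nets
import numpy as np,cv2
for c in("side","scene"):
    p,d=optics.read_camera(c)
    if c=="side": cv2.imwrite("pics/side8.png",cv2.resize(p[130:280,210:380,::-1],None,fx=4,fy=4,interpolation=cv2.INTER_CUBIC))
    for q in("pivot","lever_tip"):
        print(c,q,[(np.round(r["point"],3).tolist(),round(r["confidence"],2)) for r in nets.place_of(q,c)[:2]])
o=get_obs();print(o['time_s'],o['tool_pos'],o['force'],o['wrist_torque'])
E
```

```text
tool_pos: [0.4875, -0.001, 0.1806]
force: [0.4, -0.3, 0.1]
tool_pos: [0.4828, -0.0096, 0.1438]
force: [1.3, -0.6, 5.6]
side pivot [([0.526, 0.028, 0.079], 0.85), ([0.483, -0.281, 0.023], 0.59)]
side lever_tip [([0.465, -0.013, 0.138], 0.6)]
scene pivot [([0.526, 0.03, 0.082], 0.79)]
scene lever_tip [([0.468, -0.012, 0.135], 0.73)]
11.2833 [ 0.48155635 -0.00632211  0.14144312] [1.00064212 0.50432935 0.48730814] [-0.12187555 -0.16308864 -0.00687014]
```

View pics/side8.png

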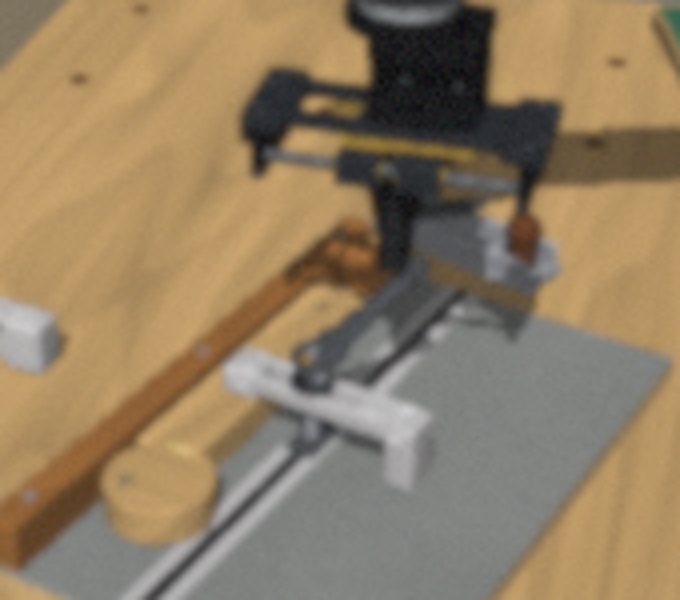

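The picture shows the fingertips at about (395,265) pressing the lever down, now about 37° above level. I'll continue the arc.

```bash
python3 -m creep '[{"wx":0,"wy":0,"wz":0,"tx":-2.4,"ty":-3.2,"tz":12,"gripper":-1},{"wx":0,"wy":0,"wz":0,"tx":-4.7,"ty":-6.5,"tz":23,"gripper":-1},{"wx":0,"wy":0,"wz":0,"tx":-7,"ty":-9.7,"tz":34,"gripper":-1},{"wx":0,"wy":0,"wz":0,"tx":-10,"ty":-13.8,"tz":48,"gripper":-1},{"wx":0,"wy":0,"wz":0,"tx":-11.2,"ty":-15.4,"tz":54,"gripper":-1}]' | grep -E 'pos|^force'
python3 -m creep '[{"wx":0,"wy":0,"wz":0,"tx":0,"ty":0,"tz":0,"gripper":-1},{"wx":0,"wy":0,"wz":0,"tx":0,"ty":0,"tz":1.5,"gripper":-1}]'| grep -E 'pos|^force'
python3 -m creep '[{"wx":0,"wy":0,"wz":0,"tx":0,"ty":0,"tz":1,"gripper":-1},{"wx":0,"wy":0,"wz":0,"tx":0,"ty":0,"tz":1,"gripper":-1}]'| grep -E 'pos|^force'
python3 - <<'E'
from cell import get_obs, optics, env, nets
import numpy as np,cv2
for c in("side","scene"):
    p,d=optics.read_camera(c)
    for q in("pivot","lever_tip"):
        print(c,q,[(np.round(r["point"],3).tolist(),round(r["confidence"],2)) for r in nets.place_of(q,c)[:2]])
o=get_obs();print(o['time_s'],o['tool_pos'],o['force'],o['wrist_torque'])
E
```

```text
tool_pos: [0.4668, -0.017, 0.0874]
force: [3.0, 1.9, 4.3]
tool_pos: [0.4666, -0.0172, 0.0869]
force: [0.5, 0.6, 7.0]
tool_pos: [0.4667, -0.0173, 0.0864]
force: [-0.0, 0.6, 7.6]
side pivot [([0.524, 0.029, 0.084], 0.79)]
side lever_tip [([0.444, -0.023, 0.084], 0.65)]
scene pivot [([0.528, 0.028, 0.082], 0.62)]
scene lever_tip [([0.454, -0.019, 0.082], 0.53)]
12.3333 [ 0.46669687 -0.01731657  0.08650049] [0.16874441 1.12140112 8.54303344] [ 0.20225766 -0.0264257   0.00264366]
```

```bash
for s in 1 2; do python3 -m creep '[{"wx":0,"wy":0,"wz":0,"tx":0,"ty":0,"tz":1.5,"gripper":-1},{"wx":0,"wy":0,"wz":0,"tx":0,"ty":0,"tz":1.5,"gripper":-1}]'| grep -E 'pos|^force';done
```

```text
tool_pos: [0.4668, -0.0175, 0.0854]
force: [-2.2, -0.8, 11.4]
tool_pos: [0.4668, -0.0177, 0.0844]
force: [-2.8, -0.3, 15.6]
```

```bash
python3 -m creep '[{"wx":0,"wy":0,"wz":0,"tx":0,"ty":0,"tz":2,"gripper":-1},{"wx":0,"wy":0,"wz":0,"tx":0,"ty":0,"tz":2,"gripper":-1}]'| grep -E 'pos|^force'
python3 -m creep '[{"wx":0,"wy":0,"wz":0,"tx":0,"ty":0,"tz":-20,"gripper":-1},{"wx":0,"wy":0,"wz":0,"tx":0,"ty":0,"tz":-55,"gripper":-1},{"wx":0,"wy":0,"wz":0,"tx":0,"ty":-10,"tz":-90,"gripper":-1},{"wx":0,"wy":0,"wz":0,"tx":0,"ty":-10,"tz":-110,"gripper":-1},{"wx":0,"wy":0,"wz":0,"tx":0,"ty":-10,"tz":-110,"gripper":-1}]'| grep -E 'pos|^force'
python3 - <<'E'
from cell import get_obs, optics, env, nets
import numpy as np,cv2
for c in("side","scene","wrist"):
    p,d=optics.read_camera(c)
    if c=="side": cv2.imwrite("pics/side9.png",cv2.resize(p[130:280,210:380,::-1],None,fx=4,fy=4,interpolation=cv2.INTER_CUBIC))
    for q in("pivot","lever_tip","armrest","holddown","jar_mid","plane_mid","mallet_mid"):
        print(c,q,[(np.round(r["point"],3).tolist(),round(r["confidence"],2)) for r in nets.place_of(q,c)[:2]])
o=get_obs();print(o['time_s'],o['tool_pos'],o['force'])
E
```

```text
tool_pos: [0.4672, -0.0181, 0.0832]
force: [-3.3, -1.5, 20.3]
tool_pos: [0.4579, -0.0177, 0.1949]
force: [0.4, 0.1, 1.2]
side pivot [([0.523, 0.027, 0.082], 0.67), ([0.527, 0.027, 0.083], 0.61)]
side lever_tip [([0.444, -0.021, 0.081], 0.82)]
side armrest [([0.58, 0.011, 0.016], 0.81), ([0.446, -0.019, 0.08], 0.49)]
side holddown [([0.835, 0.008, 0.018], 0.8), ([0.53, 0.027, 0.019], 0.64)]
side jar_mid [([0.718, 0.274, 0.047], 0.69), ([0.527, 0.351, 0.033], 0.47)]
side plane_mid [([0.483, -0.282, 0.026], 0.79)]
side mallet_mid [([0.525, 0.351, 0.033], 0.87)]
scene pivot [([0.525, 0.027, 0.083], 0.61)]
scene lever_tip [([0.449, -0.026, 0.079], 0.71)]
scene armrest [([0.584, 0.016, 0.02], 0.62)]
scene holddown [([0.525, 0.033, 0.02], 0.94), ([0.236, 0.355, 0.018], 0.93)]
scene jar_mid [([0.712, 0.279, 0.044], 0.9), ([0.525, 0.025, 0.082], 0.62)]
scene plane_mid [([0.478, -0.276, 0.025], 0.67)]
scene mallet_mid [([0.522, 0.349, 0.037], 0.88)]
wrist pivot [([0.529, 0.028, 0.087], 0.83)]
wrist lever_tip [([0.451, -0.021, 0.085], 0.61)]
wrist armrest [([0.587, 0.01, 0.018], 0.72)]
wrist holddown [([0.527, 0.029, 0.017], 0.97)]
wrist jar_mid []
wrist plane_mid [([0.584, 0.017, 0.031], 0.29)]
wrist mallet_mid []
14.45 [ 0.45582017 -0.01774802  0.19009414] [-0.13723726  1.06419828  0.82901023]
```

View pics/side9.png

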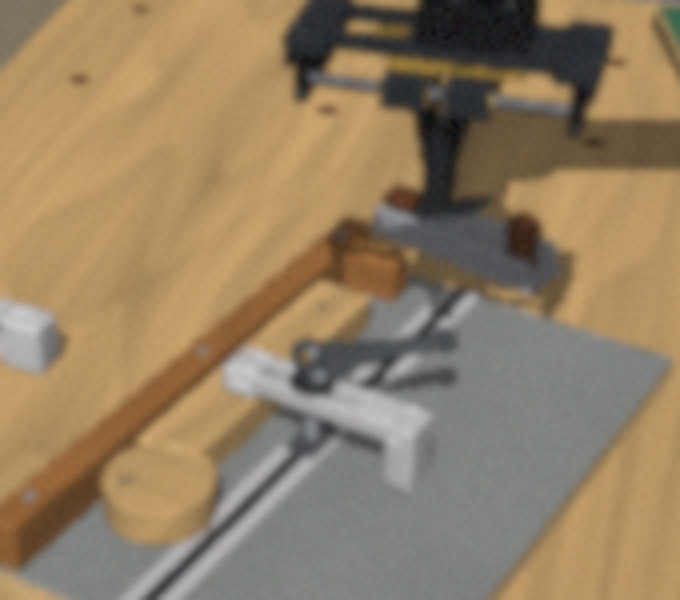

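The lever lies level: tip z is 0.081 against 0.082 at the pivot, from (305,355) to (450,342) in the crop. Blank, bar and bystanders are within network error of where they started, and the gripper is clear, so I'm handing in.

```bash
python3 -c "
from cell import env
print(env.sign_off())"
```

```text
the job is handed in; nothing more can be done
None
```

The job is handed in, with no verdict returned: the nut is wound down until snug (about 15 N, judged from wrist torque; toe force not measured), the lever is folded level and released, and the camera checks show the blank, jar, plane and mallet where they were.

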